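# Move a firing tray to the cooling rack with a spatula

### The job

Slide the spatula under the round firing tray, lift the tray off its stand and set it down gently, level and centred, on the empty steel cooling rack; then draw the spatula out and lay it back flat on the bench. Move the round tray with the spatula only, never with the fingers, keep it level, and leave the square tray where it is.

Things in the scene. Friction and masses are not known exactly. Their poses are not given: they have to be found in the camera images.
- round_tray: Round off-white tray, disc 90 mm wide, 8 mm thick, 90 g; three fixed crowns, tops 22 mm above its underside. Origin: centre of underside, z up. On a fixed grey stand with two 90 mm rails, 58 mm apart inside, 10 mm wide, tops at 30 mm, base plate 6 mm: a slot 6 to 30 mm above the bench, open at both ends, runs under the tray. At the start the tray's x lies along the rails, away from the robot.
- spatula: Cranked spatula on the bench, 120 g. Origin: under the grip, level with the blade's underside; x to the tip, z up. Steel blade 42 mm wide, 3 thick, x = 55 to 140 mm. Black handle bar 16 wide, 18 high, x = -70 to 30, mid-height z = 30: grip at x = 0 across its width. Rods slope from it to the blade at x = 58. Rests on blade and a heel (x = -60, 24 wide). Best tray centre: x = 107.
- rack: Empty steel cooling rack, fixed: two level round bars along its x, 90 mm long, 10 mm thick, 58 mm apart inside, tops 30 mm above the bench; cross bars below 8 mm, so a slot 8 to 30 mm high, open at both ends, runs between the bars. Origin: at bench level under its middle; x along the bars, away from the robot. A tray set on it has its underside at 30 mm.
- square_tray: Bystander, leave alone: square off-white tray 84 x 84 x 8 mm with three crowns, on a second grey stand like the first. Origin: centre of its underside.
Not all that is in view belongs to the job. Leave any green look-alike of the spatula alone. What is shaped like the round_tray but red is not meant.

How it is judged (in metres and radians):
On the way, in this order (a step that is already met when the one before it is completed fails the run):
1. the round tray is lifted clear of its stand on the spatula (its underside more than 45 mm above the bench), level within 20 degrees (height (world z) of round_tray above 0.045 m and contact force between spatula and round_tray above 0.2 N and angle between round_tray's own z axis and vertical below 0.35 rad), for 0.2 s.
2. still borne by the spatula, the tray is brought down over the rack: within 30 mm of its middle, underside less than 50 mm above the bench (horizontal distance between round_tray and rack below 0.03 m and height (world z) of round_tray below 0.05 m and contact force between spatula and round_tray above 0.1 N), for 0.04 s.
At the end, for the whole second after the job is handed in: The round tray lies on the bars of the cooling rack, its centre within 18 mm of the rack's middle, level within 6 degrees and at rest, free of the spatula; the spatula lies the right way up flat on the bench (within 12 mm and 8 degrees), at rest; the square tray is within 20 mm of where it was (horizontal distance between round_tray and rack below 0.018 m and z of round_tray in the frame of rack between 0.026 and 0.034 m and angle between round_tray's own z axis and vertical below 0.1 rad and contact force between round_tray and rack above 0.2 N and contact force between spatula and round_tray below 0.05 N and linear speed of each of round_tray, spatula below 0.02 m/s and height (world z) of spatula below 0.012 m and angle between spatula's own z axis and vertical below 0.15 rad and distance of square_tray from where it was at the start of the episode below 0.02 m); the robot touches nothing.
It fails at once if the fingers touch the round tray (contact force between the fingers and round_tray above 0.5 N).
It fails at once if the round tray is tipped by more than 35 degrees (angle between round_tray's own z axis and vertical above 0.61 rad).
It fails at once if the round tray is set down or knocked hard (more than 25 N) (contact force between round_tray and rack above 25 N or contact force between round_tray and spatula above 25 N).
It fails at once if the square tray is moved by more than 20 mm (distance of square_tray from where it was at the start of the episode above 0.02 m).
It also fails if it takes over 64 s, if anything falls off the work surface, if the arm or the gripper's body presses on something with over 40 N, if the wrist force passes 120 N, or if a joint passes its speed limit or range.

### The arm

A 6-joint arm with a two-finger parallel gripper is mounted at the origin on the work surface. World frame = base frame: x ahead of the robot, y to its left, z up, the work surface at z = 0. Lengths are in m, angles in degrees, forces in N, time in s.
With the tool pointing down it reaches from about 0.35 to 0.875 m from the base axis. Payload 4.2 kg.
Tool frame: the origin (TCP) lies on the centre line of the jaws, within the pads' length; the fingertips stand 22 mm ahead of it and the grasp point (between the pads) lies 3 mm ahead of it (r.tcp_to_tips is the distance from the TCP to the fingertips, in m); z points along the fingers, y is the line along which they close (so a half turn about z gives the same grasp; the last joint's range is limited). The gripper opens to 87 mm and grips with 3 to 60 N. Pads are 19 mm wide; open, the fingers measure 117 mm over their backs; the gripper's body (75 mm by 190 mm) begins 51 mm behind the grasp point.
Start: joints at [87.525, 22.042, 0.453, 0, -68.411, -14.817], TCP at [0.186, 0.597, 0.215] pointing down, gripper open.
Joint ranges: [-179.83, 179.83], [-69.29, 118.12], [-61.27, 80.66], [-181.25, 117.63], [-171.15, -9.14], [-177.46, 177.46]. Speed limits (degrees/s): [159.86, 159.86, 180, 180, 180, 180].

### API

Orientations are given as a 3x3 rotation matrix whose columns are the frame's x, y, z axes.
In Python, from station import r gives the robot as it stands.
- The arm moves only by the tool apply_moves, never from a script. Its argument "plan" is a list of rows, each an object with "grip": the opening, from 0 (shut) to 1 (fully open); "offset": the shift along the tool's x, y, z in cm, a list of three; "spin": the turn about the tool's z in rad. A call has 1 to 5 rows; each row is the pose to reach, as a shift and turn from the pose commanded when the call began, along the tool's axes at that moment; what a row does not reach only later rows make up. A row lasts 1/10 s, in which the tool goes at most 50 mm and 8.59 degrees, less where a joint would pass 70% of its speed; a pose out of reach is approached as far as the arm can. A call with a gripper value outside its range is refused whole. The fingers move at their own pace and stop on an object; the grip force is fixed at half the most. Time passes only in rows, so rows that repeat a pose let the fingers close. It gives the time, the measured TCP pose, the force, the opening and the grip force at its end, in the units of the state.
- r.sense(): the state, without advancing time (a new reading comes with each control period).
- r.capture(name): name is "scene" or "top" or "wrist"; returns a dict with "img" (480x640x3 uint8, blue, green, red), "depth" (480x640 float32, m along the optical axis (not along the pixel's ray), 0 where there is no reading), "mtx" (3x3 intrinsics, pixels), "R" (3x3) and "t" (3): a world point X has camera coordinates R X + t. Camera axes: x right, y down, z forward; pixel columns grow to the right and rows downward; lengths in m; the calibration is good to about 2 mm. A picture is of the moment at which its call begins.
- r.finish_job(): hands the job in; it is judged then, once.
The state is a dict: "time_s": time; "joints": joint angles; "joint_velocities": joint speeds; "effort": joint torques, N m; "tcp_pos": TCP position; "ee_rot": TCP orientation; "wrist_force": force on the tool from outside, world axes, zero at the start; "moment": the same for the moment, N m; "gripper_width": opening from 0.0 (shut) to 1.0 (fully open); "gripper_force": force on a finger pad.
Only numpy, scipy, OpenCV 4.12 (cv2) and the standard library are available. Lean on these libraries where they do the work, as an engineer would, in place of code of your own. Each camera call takes 0.05 s, during which the arm holds its last target. There are 200 camera calls.

## Working session

There is one attempt and no reset: what is moved stays moved. The work goes in short steps, Python scripts to look and compute and a tool call to move; the robot and the scene stay as the last step left them, time stands still between calls to the robot, and variables do not carry over. Pictures are saved under pics/ and viewed, at most 10 in all, crops included, and the job is handed in when it is done.

Besides the shell and the picture viewer there is one more tool, called after "Emit:" by a JSON object that holds its "api" and its "payload". apply_moves: Moves the arm, as the interface text tells. Its arguments: {"type":"object","properties":{"plan":{"type":"array"}},"required":["plan"]}

```bash
mkdir -p pics; ls; cat > h.py <<'E'
import numpy as np, cv2, pickle
from station import r
def cap(n,f):
    c=r.capture(n); pickle.dump(c,open(f'pics/{f}.pkl','wb')); cv2.imwrite(f'pics/{f}.png',c['img']); return c
def load(f): return pickle.load(open(f'pics/{f}.pkl','rb'))
def ray(c,uv,z):
    K,R,t=map(np.array,(c['mtx'],c['R'],c['t'])); uv=np.atleast_2d(uv).astype(float)
    d=(R.T@np.linalg.inv(K)@np.c_[uv,np.ones(len(uv))].T).T; o=-R.T@t
    return o+d*((z-o[2])/d[:,2])[:,None]
def pts(c):
    v,u=np.mgrid[0:480,0:640]; D=c['depth']; K=np.array(c['mtx'])
    P=np.stack([(u-K[0,2])/K[0,0]*D,(v-K[1,2])/K[1,1]*D,D],-1)
    return (P-np.array(c['t']))@np.array(c['R'])
E
python3 - <<'E'
from h import *
for n in('scene','top'):
    c=cap(n,n+'0'); print(n,-np.array(c['R']).T@np.array(c['t']))
a=load('scene0')['img'];b=load('top0')['img']
cv2.imwrite('pics/both.png',np.vstack([b]))
s=r.sense();print(s['tcp_pos'],s['ee_rot'],s['time_s'])
E
```

```text
pics
scene [0.90147702 0.29139258 0.79795662]
top [ 0.41036322 -0.02922769  1.30194472]
[0.18561053 0.59623034 0.21439182] [[ 9.54758179e-01 -2.97382947e-01 -4.50828783e-04]
 [-2.97383260e-01 -9.54756317e-01 -1.89003071e-03]
 [ 1.31631274e-04  1.93859121e-03 -9.99998112e-01]] 0.1
```

View pics/top0.png

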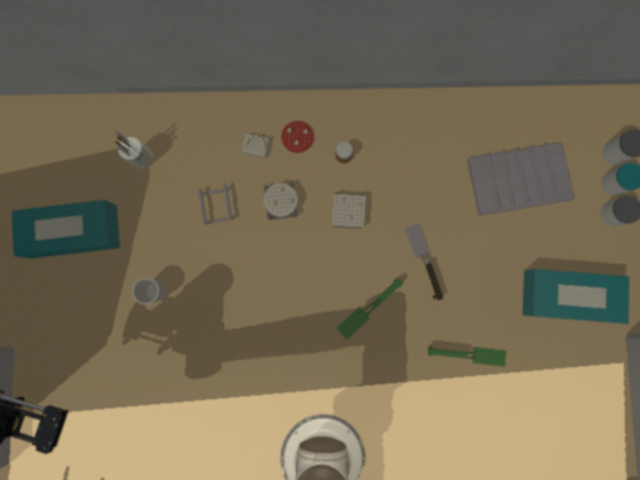

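View pics/scene0.png

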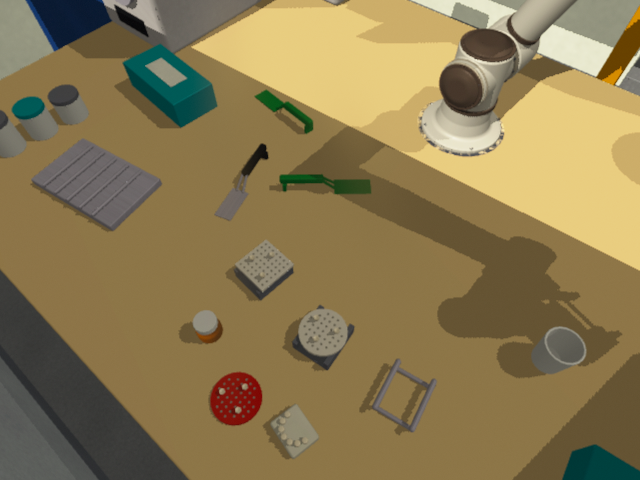

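Candidates in the top view:
- **Spatula:** black-handled at (425,262). The green look-alikes are at (370,308) and (467,355).
- **Round tray:** off-white disc on a grey stand at (281,200). The red disc is at (297,137), the square tray at (349,210) and a small crown block at (256,145).
- **Rack:** the two-bar frame at (216,204), not the big grille at (520,178).

I choose the black spatula, the off-white disc and the two-bar frame, and will check them in a close crop with measurements.

```bash
python3 - <<'E'
from h import *
c=load('top0'); im=c['img']; hsv=cv2.cvtColor(im,cv2.COLOR_BGR2HSV)
P=pts(c)
def box(m,u0,u1,v0,v1):
    o=np.zeros_like(m,dtype=np.uint8); o[v0:v1,u0:u1]=m[v0:v1,u0:u1]; 
    n,l,s,ce=cv2.connectedComponentsWithStats(o); k=1+np.argmax(s[1:,4]); return (l==k).astype(np.uint8)
H,S,V=[hsv[...,i].astype(int) for i in range(3)]
def rect(name,m,z):
    v,u=np.nonzero(m); X=ray(c,np.c_[u,v],z)[:,:2]
    rc=cv2.minAreaRect((X*1000).astype(np.float32)); print(name,len(u),'px',u.mean().round(1),v.mean().round(1),'mean',X.mean(0).round(4),'rect',np.round(rc[0],1),np.round(rc[1],1),round(rc[2],1),'depthz',np.median(P[m>0][:,2]).round(3))
    w,E=np.linalg.eigh(np.cov(X.T)); print('   axis yaw',np.degrees(np.arctan2(E[1,1],E[0,1])).round(1)); return X
rect('handle',box(V<45,415,450,255,305),.039)
rect('blade',box((S<70)&(V>70),400,435,220,258),.003)
m=box((S<60)&(V>140),260,302,178,222); rect('round',m,.038)
rect('square',box((S<60)&(V>140),328,370,190,230),.038)
g=box((S<85),255,305,172,226); rect('stand+tray',g,.03)
rect('rack',box((S<85),192,240,178,230),.03)
# rack bar lines: print depth z map
for v in (192,200,208,214): print(v,[(u,hsv[v,u,1],hsv[v,u,2]) for u in list(range(198,210))+list(range(224,236))])
cr=cv2.resize(im[130:310,190:450],None,fx=3,fy=3,interpolation=cv2.INTER_CUBIC); cv2.imwrite('pics/crop0.png',cr); print(cr.shape)
E
```

```text
handle 77 px 434.0 281.6 mean [ 0.4436 -0.2992] rect [ 445.9 -299.2] [86.2 11.4] 13.7 depthz 0.038
   axis yaw -164.1
blade 553 px 417.5 240.6 mean [ 0.5555 -0.2672] rect [ 553.2 -268. ] [96.3 44.6] 16.3 depthz 0.002
   axis yaw -162.5Traceback (most recent call last):
  File "<stdin>", line 14, in <module>
  File "<stdin>", line 6, in box
    return _wrapfunc(a, 'argmax', axis=axis, out=out, **kwds)
    return bound(*args, **kwds)
ValueError: attempt to get argmax of an empty sequence
```

```bash
python3 - <<'E'
from h import *
c=load('top0'); im=c['img']; hsv=cv2.cvtColor(im,cv2.COLOR_BGR2HSV)
P=pts(c)
for n,(u,v) in dict(round=(275,205),sq=(340,222),bench=(310,240),stand=(268,184),rack=(204,207),bar2=(229,200)).items(): print(n,hsv[v-1:v+2,u-1:u+2].reshape(-1,3).tolist()[::4],P[v,u].round(3))
Z=P[...,2]
for n,z0,z1,(u0,u1,v0,v1) in [('round',.033,.07,(255,305,172,226)),('standcorners',.02,.0335,(255,305,172,226)),('sq',.033,.07,(325,375,185,235)),('rack',.02,.04,(192,240,178,230))]:
    m=np.zeros(Z.shape,bool); m[v0:v1,u0:u1]=((Z>z0)&(Z<z1))[v0:v1,u0:u1]
    X=P[m][:,:2]; rc=cv2.minAreaRect((X*1000).astype(np.float32)); print(n,m.sum(),'ctr',X.mean(0).round(4),'mid',((X.max(0)+X.min(0))/2).round(4),np.round(rc[0],1),np.round(rc[1],1),round(rc[2],1))
cr=cv2.resize(im[130:310,190:450],None,fx=3,fy=3,interpolation=cv2.INTER_CUBIC); cv2.imwrite('pics/crop0.png',cr)
E
```

```text
round [[21, 45, 114], [21, 42, 122], [21, 40, 127]] [0.654 0.112 0.035]
sq [[21, 38, 127], [21, 41, 124], [19, 38, 129]] [ 0.605 -0.059  0.038]
bench [[21, 89, 123], [20, 86, 124], [19, 87, 126]] [ 0.563  0.022 -0.003]
stand [[19, 88, 122], [20, 92, 114], [19, 83, 105]] [ 0.72   0.135 -0.003]
rack [[13, 37, 96], [18, 62, 103], [19, 81, 114]] [0.654 0.302 0.026]
bar2 [[17, 42, 97], [18, 69, 104], [19, 82, 118]] [0.671 0.236 0.027]
round 843 ctr [0.6667 0.0971] mid [0.6677 0.0974] [667.   97.1] [87.4 87.9] 3.1
standcorners 159 ctr [0.6638 0.0979] mid [0.668  0.0981] [667.6  96.4] [89.9 84.1] 6.5
sq 957 ctr [ 0.6341 -0.0829] mid [ 0.6339 -0.082 ] [634.7 -82.8] [84.  84.2] 85.3
rack 276 ctr [0.6587 0.2722] mid [0.6591 0.272 ] [659.6 273.2] [99.6 79.2] 8.8
```

View pics/crop0.png

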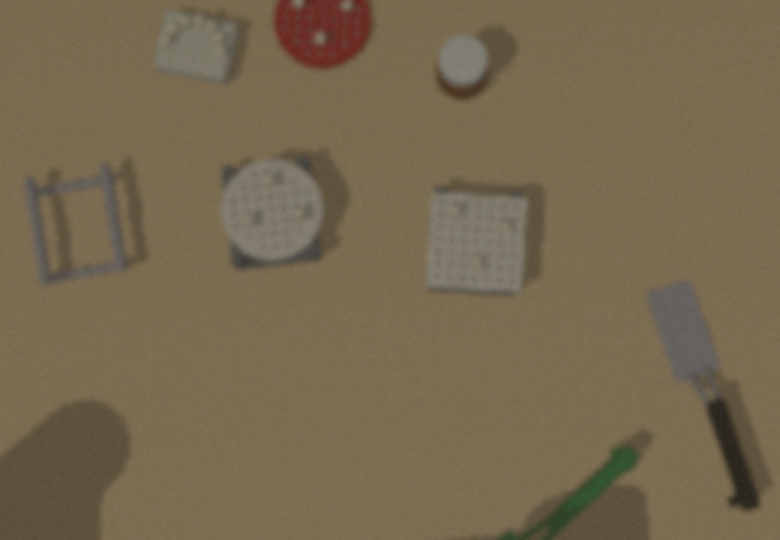

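The crop confirms my choice: black-handled spatula at crop (700,390), round tray on its grey stand at (272,210), two-bar rack at (78,225). The measured sizes agree with those given. Now I'll work out the approach.

```bash
cat >> h.py <<'E'
def go(x,y,z,yaw,Rc=None,p=None):
    "offset/spin to bring TCP to x,y,z with tool x at yaw (deg)"
    s=r.sense(); R=np.array(s['ee_rot']); p=np.array(s['tcp_pos'])
    d=R.T@(np.array([x,y,z])-p)*100; cy=np.degrees(np.arctan2(R[1,0],R[0,0]))
    print('t',s['time_s'],'tcp',p.round(4),'yaw',cy.round(2),'-> off',d.round(2),'spin',np.radians(cy-yaw).round(4),'dist',np.linalg.norm(d).round(1))
E
python3 -c "
from h import *
go(.45,.25,.2,16.5)
go(.465,-.294,.2,16.5)"
```

```text
t 0.1 tcp [0.1856 0.5962 0.2144] yaw -17.3 -> off [35.54 25.19  1.49] spin -0.5899 dist 43.6
t 0.1 tcp [0.1856 0.5962 0.2144] yaw -17.3 -> off [53.15 76.68  1.59] spin -0.5899 dist 93.3
```

Emit:
{"api": "apply_moves", "payload": {"plan": [{"grip": 1, "offset": [35.5, 25.2, 0], "spin": -0.59}, {"grip": 1, "offset": [35.5, 25.2, 0], "spin": -0.59}, {"grip": 1, "offset": [35.5, 25.2, 0], "spin": -0.59}, {"grip": 1, "offset": [35.5, 25.2, 0], "spin": -0.59}, {"grip": 1, "offset": [35.5, 25.2, 0], "spin": -0.59}]}}

```text
time_s: 0.6
tcp_pos: [0.338, 0.3961, 0.2151]
ee_rot: [[0.958, 0.287, -0.0], [0.287, -0.958, -0.0], [-0.0, 0.0, -1.0]]
wrist_force: [1.7, 1.0, -0.1]
gripper_width: 0.997
gripper_force: 0.0
```

```bash
python3 -c "
from h import *
go(.44,-.05,.2,16.5)
go(.465,-.294,.2,16.5)"
```

```text
t 0.6 tcp [0.338  0.3961 0.2151] yaw 16.68 -> off [-3.03 45.66  1.53] spin 0.0032 dist 45.8
t 0.6 tcp [0.338  0.3961 0.2151] yaw 16.68 -> off [-7.64 69.75  1.54] spin 0.0032 dist 70.2
```

Emit:
{"api": "apply_moves", "payload": {"plan": [{"grip": 1, "offset": [-3, 45.7, 0], "spin": 0}, {"grip": 1, "offset": [-3, 45.7, 0], "spin": 0}, {"grip": 1, "offset": [-3, 45.7, 0], "spin": 0}, {"grip": 1, "offset": [-3, 45.7, 0], "spin": 0}, {"grip": 1, "offset": [-3, 45.7, 0], "spin": 0}]}}

```text
time_s: 1.1
tcp_pos: [0.3923, 0.152, 0.2153]
ee_rot: [[0.959, 0.285, -0.0], [0.285, -0.959, 0.0], [-0.0, -0.0, -1.0]]
wrist_force: [0.9, 0.3, -0.3]
gripper_width: 1.003
gripper_force: 0.0
```

```bash
python3 -c "
from h import *
go(.465,-.27,.2,16.5)"
```

```text
t 1.1 tcp [0.3923 0.152  0.2153] yaw 16.55 -> off [-5.05 42.53  1.53] spin 0.0009 dist 42.9
```

Emit:
{"api": "apply_moves", "payload": {"plan": [{"grip": 1, "offset": [0, 21, 0], "spin": 0}, {"grip": 1, "offset": [0, 21, 0], "spin": 0}, {"grip": 1, "offset": [0, 21, 0], "spin": 0}, {"grip": 1, "offset": [0, 21, 0], "spin": 0}, {"grip": 1, "offset": [0, 21, 0], "spin": 0}]}}

```text
time_s: 1.6
tcp_pos: [0.4524, -0.051, 0.2149]
ee_rot: [[0.96, 0.278, -0.001], [0.278, -0.96, -0.001], [-0.001, 0.0, -1.0]]
wrist_force: [1.0, 0.5, -0.1]
gripper_width: 1.001
gripper_force: 0.0
```

```bash
python3 -c "
from h import *
go(.465,-.294,.2,16.5)"
```

```text
t 1.6 tcp [ 0.4524 -0.051   0.2149] yaw 16.17 -> off [-5.56 23.68  1.5 ] spin -0.0058 dist 24.4
```

Emit:
{"api": "apply_moves", "payload": {"plan": [{"grip": 1, "offset": [-5.6, 23.7, 2], "spin": -0.006}, {"grip": 1, "offset": [-5.6, 23.7, 2], "spin": -0.006}, {"grip": 1, "offset": [-5.6, 23.7, 2], "spin": -0.006}, {"grip": 1, "offset": [-5.6, 23.7, 2], "spin": -0.006}, {"grip": 1, "offset": [-5.6, 23.7, 2], "spin": -0.006}]}}

```text
time_s: 2.1
tcp_pos: [0.4657, -0.292, 0.1948]
ee_rot: [[0.957, 0.29, -0.001], [0.29, -0.957, 0.0], [-0.0, -0.0, -1.0]]
wrist_force: [0.8, 0.5, 0.8]
gripper_width: 1.0
gripper_force: 0.0
```

```bash
python3 - <<'E'
from h import *
c=cap('wrist','w1'); print(-np.array(c['R']).T@np.array(c['t']))
go(.465,-.294,.033,16.5)
P=pts(c);Z=P[...,2]; V=c['img'].max(-1)
m=(V<60)&(Z>.03)&(Z<.045)
X=P[m][:,:2]; X=X[(abs(X[:,0]-.446)<.08)&(abs(X[:,1]+.299)<.05)]
rc=cv2.minAreaRect((X*1000).astype(np.float32)); print(len(X),rc)
E
```

```text
[ 0.53946139 -0.26927986  0.36367307]
t 2.15 tcp [ 0.4659 -0.2967  0.1937] yaw 16.62 -> off [ 0.03 -0.3  16.07] spin 0.0021 dist 16.1
681 ((446.8324279785156, -301.22283935546875), (97.25656127929688, 9.870071411132812), 17.126300811767578)
```

View pics/w1.png

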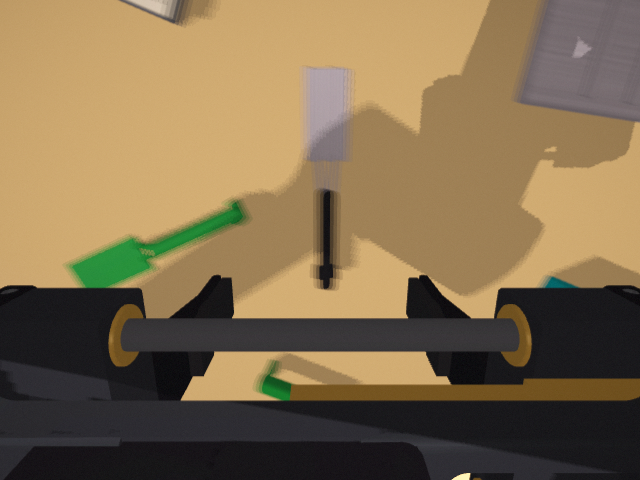

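The wrist view (slightly blurred by motion) shows the black handle at (327,240) with its blade at (327,113). The green look-alike at (160,245) is well clear. Descending.

Emit:
{"api": "apply_moves", "payload": {"plan": [{"grip": 1, "offset": [0, -0.2, 5], "spin": 0.002}, {"grip": 1, "offset": [0, -0.2, 10], "spin": 0.002}, {"grip": 1, "offset": [0, -0.2, 14], "spin": 0.002}, {"grip": 1, "offset": [0, -0.2, 16.1], "spin": 0.002}, {"grip": 1, "offset": [0, -0.2, 16.1], "spin": 0.002}]}}

```text
time_s: 2.65
tcp_pos: [0.4626, -0.287, 0.0307]
ee_rot: [[0.958, 0.288, -0.008], [0.288, -0.958, 0.003], [-0.007, -0.005, -1.0]]
wrist_force: [-0.4, 0.1, -0.3]
gripper_width: 0.996
gripper_force: 0.0
```

Emit:
{"api": "apply_moves", "payload": {"plan": [{"grip": 0, "offset": [0, 0, 0], "spin": 0}, {"grip": 0, "offset": [0, 0, 0], "spin": 0}, {"grip": 0, "offset": [0, 0, 0], "spin": 0}, {"grip": 0, "offset": [0, 0, 0], "spin": 0}, {"grip": 0, "offset": [0, 0, 0], "spin": 0}]}}

```text
time_s: 3.15
tcp_pos: [0.4658, -0.2885, 0.0352]
ee_rot: [[0.958, 0.288, 0.002], [0.288, -0.958, -0.0], [0.001, 0.001, -1.0]]
wrist_force: [0.3, 0.0, -0.2]
gripper_width: 0.631
gripper_force: 0.0
```

```bash
python3 - <<'E'
from h import *
go(.466,-.295,.033,16.6)
s=r.sense(); print(s['gripper_width'],s['gripper_force'],s['wrist_force'])
E
```

```text
t 3.15 tcp [ 0.4658 -0.2885  0.0352] yaw 16.74 -> off [-0.16  0.63  0.22] spin 0.0025 dist 0.7
0.6306998544144728 0.0 [ 0.29074775  0.01911457 -0.15213303]
```

Emit:
{"api": "apply_moves", "payload": {"plan": [{"grip": 0.4, "offset": [-0.1, 0.6, 0.2], "spin": 0}, {"grip": 0.4, "offset": [-0.1, 0.6, 0.2], "spin": 0}, {"grip": 0, "offset": [-0.1, 0.6, 0.2], "spin": 0}, {"grip": 0, "offset": [-0.1, 0.6, 0.2], "spin": 0}, {"grip": 0, "offset": [-0.1, 0.6, 0.2], "spin": 0}]}}

```text
time_s: 3.65
tcp_pos: [0.4661, -0.2945, 0.0323]
ee_rot: [[0.958, 0.288, -0.0], [0.288, -0.958, 0.0], [-0.0, -0.0, -1.0]]
wrist_force: [0.5, 1.0, -1.0]
gripper_width: 0.214
gripper_force: 0.0
```

Emit:
{"api": "apply_moves", "payload": {"plan": [{"grip": 0, "offset": [0, 0, 0], "spin": 0}, {"grip": 0, "offset": [0, 0, 0], "spin": 0}, {"grip": 0, "offset": [0, 0, 0], "spin": 0}, {"grip": 0, "offset": [0, 0, 0], "spin": 0}, {"grip": 0, "offset": [0, 0, 0], "spin": 0}]}}

```text
time_s: 4.15
tcp_pos: [0.4661, -0.2944, 0.0324]
ee_rot: [[0.958, 0.288, -0.0], [0.288, -0.958, -0.0], [-0.0, 0.0, -1.0]]
wrist_force: [-0.1, -1.1, 0.3]
gripper_width: 0.004
gripper_force: 0.0
```

Emit:
{"api": "apply_moves", "payload": {"plan": [{"grip": 0, "offset": [0, 0, 0], "spin": 0}, {"grip": 0, "offset": [0, 0, 0], "spin": 0}]}}

```text
time_s: 4.35
tcp_pos: [0.4661, -0.2944, 0.0324]
ee_rot: [[0.958, 0.288, 0.0], [0.288, -0.958, -0.0], [0.0, 0.0, -1.0]]
wrist_force: [-0.9, 0.3, -0.6]
gripper_width: 0.011
gripper_force: 0.0
```

The fingers closed on nothing, so I'll look.

```bash
python3 - <<'E'
from h import *
c=cap('wrist','w2');d=cap('scene','s2')
cv2.imwrite('pics/w2b.png',np.hstack([cv2.resize(c['img'],(400,300)),cv2.resize(d['img'][100:300,180:440],(400,300))]))
t=cap('top','t2')
hsv=cv2.cvtColor(t['img'],cv2.COLOR_BGR2HSV);print(r.sense()['tcp_pos'])
E
```

```text
[ 0.46612374 -0.29443718  0.03236663]
```

View pics/w2b.png

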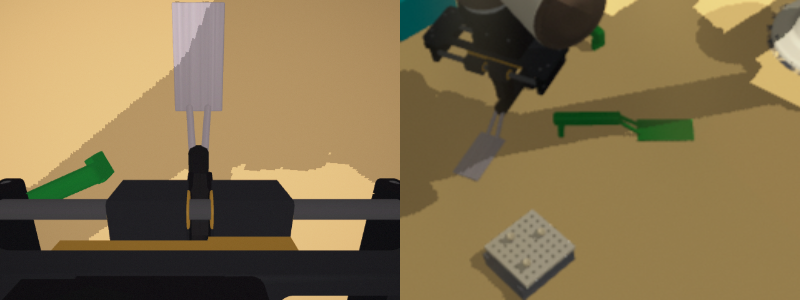

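```bash
python3 - <<'E'
from h import *
c=load('w2'); print(ray(c,[[320,238],[320,5]],.039), ray(c,[[317,176],[317,4],[280,90],[358,90]],.003))
P=pts(c); print('z down col 320:',[(v,P[v,320].round(3).tolist()) for v in range(230,420,15)])
cv2.imwrite('pics/w2c.png',cv2.resize(c['img'][200:440,160:480],None,fx=2.4,fy=2.4))
E
```

```text
[[ 0.49497525 -0.28537329  0.039     ]
 [ 0.58777569 -0.25749026  0.039     ]] [[ 0.51873539 -0.27651213  0.003     ]
 [ 0.59839756 -0.25278138  0.003     ]
 [ 0.55555401 -0.2455256   0.003     ]
 [ 0.56717491 -0.28426133  0.003     ]]
z down col 320: [(230, [0.488, -0.287, -0.001]), (245, [0.491, -0.286, 0.038]), (260, [0.484, -0.289, 0.039]), (275, [0.477, -0.291, 0.039]), (290, [0.476, -0.291, 0.054]), (305, [0.47, -0.293, 0.056]), (320, [0.498, -0.285, 0.122]), (335, [0.496, -0.285, 0.127]), (350, [0.492, -0.286, 0.126]), (365, [0.427, -0.306, 0.039]), (380, [0.418, -0.308, 0.038]), (395, [0.489, -0.287, 0.138]), (410, [0.491, -0.287, 0.144])]
```

View pics/w2c.png

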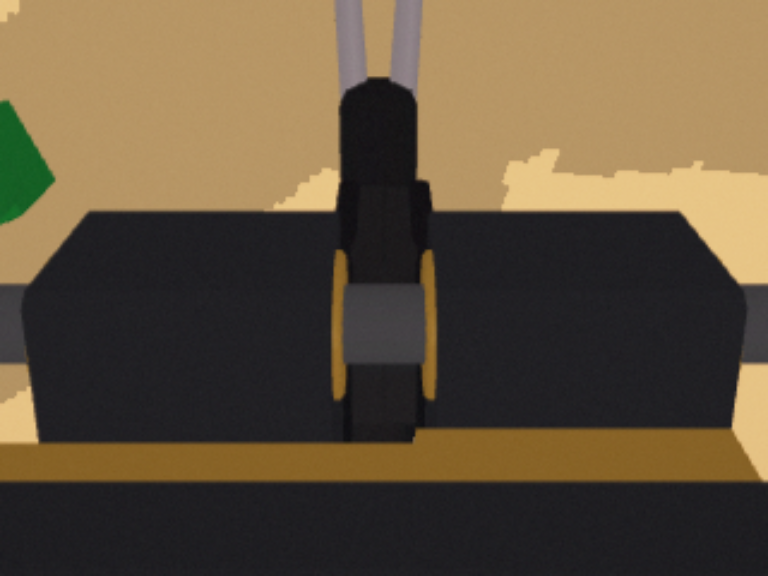

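The handle sits centred between the pads with a real ~16 mm gap at crop (385,230), so the width reading is doubtful. I'll test-lift.

Emit:
{"api": "apply_moves", "payload": {"plan": [{"grip": 0, "offset": [0, 0, -1], "spin": 0}, {"grip": 0, "offset": [0, 0, -2.5], "spin": 0}, {"grip": 0, "offset": [0, 0, -4], "spin": 0}, {"grip": 0, "offset": [0, 0, -4], "spin": 0}, {"grip": 0, "offset": [0, 0, -4], "spin": 0}]}}

```text
time_s: 5.0
tcp_pos: [0.4662, -0.2944, 0.0728]
ee_rot: [[0.958, 0.288, 0.001], [0.288, -0.958, -0.0], [0.001, 0.0, -1.0]]
wrist_force: [0.4, -0.5, 0.5]
gripper_width: 0.002
gripper_force: 0.0
```

```bash
cat >> h.py <<'E'
def blade(f):
    "fit blade from wrist depth: points ahead of TCP; returns tool-relative dims"
    c=cap('wrist',f); s=r.sense(); R=np.array(s['ee_rot']);p=np.array(s['tcp_pos'])
    P=pts(c); Q=(P-p)@R; hsv=cv2.cvtColor(c['img'],cv2.COLOR_BGR2HSV)
    m=(Q[...,0]>.06)&(Q[...,0]<.16)&(abs(Q[...,1])<.03)&(Q[...,2]>.01)&(Q[...,2]<.05)&(hsv[...,1]<60)&(c['depth']>0)
    q=Q[m]
    A=np.c_[q[:,0],q[:,1],np.ones(len(q))]; co=np.linalg.lstsq(A,q[:,2],rcond=None)[0]
    v,u=np.nonzero(m)
    print('tcp',p.round(4),'n',len(q),'x',np.percentile(q[:,0],[.5,99.5]).round(4),'y',np.percentile(q[:,1],[1,99]).round(4),'zmed',np.median(q[:,2]).round(4),'slope x,y deg',np.degrees(co[:2]).round(2),'z at x=.107',(co[0]*.107+co[2]).round(4))
    b=cv2.minAreaRect((q[:,:2]*1000).astype(np.float32)); print('rect',np.round(b[0],1),np.round(b[1],1),round(b[2],2))
E
python3 - <<'E'
from h import *
blade('w3'); s=r.sense(); print(s['gripper_width'],s['gripper_force'],s['wrist_force'],s['moment'])
E
```

```text
Traceback (most recent call last):
  File "h.py", line 27, in blade
    print('tcp',p.round(4),'n',len(q),'x',np.percentile(q[:,0],[.5,99.5]).round(4),'y',np.percentile(q[:,1],[1,99]).round(4),'zmed',np.median(q[:,2]).round(4),'slope x,y deg',np.degrees(co[:2]).round(2),'z at x=.107',(co[0]*.107+co[2]).round(4))
                                          ~~~~~~~~~~~~~^^^^^^^^^^^^^^^^^^
IndexError: index -1 is out of bounds for axis 0 with size 0
```

```bash
python3 - <<'E'
from h import *
c=load('w3'); d=cap('scene','s3'); P=pts(c)
print([(v,P[v,317].round(3).tolist()) for v in range(10,300,25)])
cv2.imwrite('pics/w3b.png',np.hstack([cv2.resize(c['img'],(400,300)),cv2.resize(d['img'][110:235,200:366],(400,300))]))
E
```

```text
[(10, [0.608, -0.25, 0.001]), (35, [0.595, -0.253, 0.002]), (60, [0.582, -0.257, 0.002]), (85, [0.569, -0.261, 0.002]), (110, [0.554, -0.266, 0.005]), (135, [0.54, -0.27, 0.003]), (160, [0.525, -0.274, 0.003]), (185, [0.508, -0.279, -0.001]), (210, [0.491, -0.284, -0.002]), (235, [0.485, -0.286, 0.039]), (260, [0.47, -0.291, 0.038]), (285, [0.475, -0.29, 0.089])]
```

View pics/w3b.png

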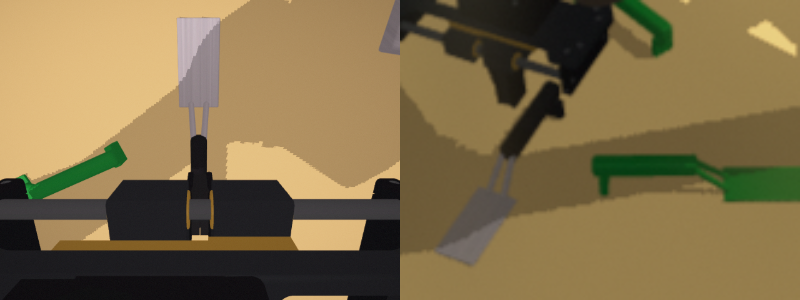

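```bash
python3 - <<'E'
from h import *
print('tips',r.tcp_to_tips)
s=r.sense(); R=np.array(s['ee_rot']);p=np.array(s['tcp_pos']); print(p,s['gripper_width'])
for f in('s3','t2','w3'):
    c=load(f); P=pts(c); Q=(P-p)@R; V=c['img'].max(-1)
    m=(abs(Q[...,0])<.025)&(abs(Q[...,1])<.07)&(Q[...,2]<.03)&(Q[...,2]>-.06)&(c['depth']>0)
    q=Q[m]; print(f,len(q))
    for z0 in np.arange(-.06,.03,.01):
        k=q[(q[:,2]>=z0)&(q[:,2]<z0+.01)]
        if len(k)>3: print('  toolz',z0.round(3),len(k),'x',k[:,0].min().round(3),k[:,0].max().round(3),'y',k[:,1].min().round(3),k[:,1].max().round(3))
E
```

```text
tips 0.022
[ 0.46556453 -0.29423816  0.0717975 ] 0.006860342235912214
s3 178
  toolz -0.06 8 x 0.004 0.013 y -0.013 0.01
  toolz -0.05 41 x -0.006 0.012 y -0.013 0.013
  toolz -0.04 38 x -0.007 0.012 y -0.01 0.012
  toolz -0.03 42 x -0.012 0.012 y -0.009 0.01
  toolz -0.02 41 x -0.012 0.013 y -0.009 0.01
  toolz -0.01 4 x -0.003 0.011 y -0.007 0.008
  toolz 0.02 4 x -0.024 0.012 y -0.0 0.002
t2 0
w3 2110
  toolz -0.06 659 x -0.01 0.012 y -0.005 0.005
  toolz -0.05 271 x 0.01 0.013 y -0.007 0.006
  toolz -0.04 381 x 0.006 0.013 y -0.008 0.007
  toolz -0.03 401 x -0.001 0.013 y -0.009 0.009
  toolz -0.02 330 x 0.01 0.013 y -0.009 0.009
  toolz -0.01 68 x 0.01 0.012 y -0.009 0.009
```

The depth from both cameras shows the fingertips about 8 mm behind the reported TCP, not 22 mm ahead. Reported z is therefore ~30 mm too low, and the pads closed just above the handle. I'll reopen, go 30 mm deeper and watch the force.

Emit:
{"api": "apply_moves", "payload": {"plan": [{"grip": 0.6, "offset": [0, 0, 0], "spin": 0}, {"grip": 0.6, "offset": [0, 0, 0], "spin": 0}, {"grip": 0.6, "offset": [0, 0, 0], "spin": 0}, {"grip": 0.6, "offset": [0, 0, 0], "spin": 0}, {"grip": 0.6, "offset": [0, 0, 0], "spin": 0}]}}

```text
time_s: 5.6
tcp_pos: [0.4661, -0.2945, 0.0722]
ee_rot: [[0.958, 0.288, -0.0], [0.288, -0.958, 0.0], [-0.0, -0.0, -1.0]]
wrist_force: [0.5, 0.7, 0.1]
gripper_width: 0.372
gripper_force: 0.0
```

Emit:
{"api": "apply_moves", "payload": {"plan": [{"grip": 0.6, "offset": [0, 0, 1], "spin": 0}, {"grip": 0.6, "offset": [0, 0, 3], "spin": 0}, {"grip": 0.6, "offset": [0, 0, 4.5], "spin": 0}, {"grip": 0.6, "offset": [0, 0, 5.5], "spin": 0}, {"grip": 0.6, "offset": [0, 0, 5.5], "spin": 0}]}}

```text
time_s: 6.1
tcp_pos: [0.4649, -0.294, 0.0155]
ee_rot: [[0.958, 0.288, -0.004], [0.288, -0.958, 0.001], [-0.003, -0.002, -1.0]]
wrist_force: [0.2, 0.5, -0.2]
gripper_width: 0.595
gripper_force: 0.0
```

```bash
python3 - <<'E'
from h import *
c=cap('wrist','w4'); s=r.sense(); R=np.array(s['ee_rot']);p=np.array(s['tcp_pos']); print(p,s['gripper_width'],s['wrist_force'])
d=cap('scene','s4')
for c in (c,d):
    P=pts(c); Q=(P-p)@R
    for side in (-1,1):
        m=(abs(Q[...,0])<.02)&(side*Q[...,1]>.015)&(side*Q[...,1]<.045)&(P[...,2]>.004)&(P[...,2]<.06)&(c['depth']>0)
        q=P[m]; print(side,len(q),'z low',np.percentile(q[:,2],[1,5]).round(4) if len(q) else '')
E
```

```text
[ 0.46570052 -0.29437145  0.01658946] 0.5984198414870089 [-0.16454655  0.34752083  0.28996707]
-1 1210 z low [0.0228 0.0249]
1 1224 z low [0.0225 0.0245]
-1 78 z low [0.0042 0.0259]
1 97 z low [0.0041 0.0249]
```

Emit:
{"api": "apply_moves", "payload": {"plan": [{"grip": 0.6, "offset": [0, 0, 0.6], "spin": 0}, {"grip": 0.6, "offset": [0, 0, 1.3], "spin": 0}, {"grip": 0, "offset": [0, 0, 1.3], "spin": 0}, {"grip": 0, "offset": [0, 0, 1.3], "spin": 0}, {"grip": 0, "offset": [0, 0, 1.3], "spin": 0}]}}

```text
time_s: 6.7
tcp_pos: [0.4663, -0.2945, 0.0045]
ee_rot: [[0.958, 0.288, 0.0], [0.288, -0.958, -0.0], [0.0, 0.0, -1.0]]
wrist_force: [-0.4, 0.4, 0.5]
gripper_width: 0.411
gripper_force: 0.0
```

Emit:
{"api": "apply_moves", "payload": {"plan": [{"grip": 0, "offset": [0, 0, 0], "spin": 0}, {"grip": 0, "offset": [0, 0, 0], "spin": 0}, {"grip": 0, "offset": [0, 0, 0], "spin": 0}, {"grip": 0, "offset": [0, 0, 0], "spin": 0}, {"grip": 0, "offset": [0, 0, 0], "spin": 0}]}}

```text
time_s: 7.2
tcp_pos: [0.4661, -0.2944, 0.0045]
ee_rot: [[0.958, 0.288, 0.0], [0.288, -0.958, 0.0], [0.0, -0.0, -1.0]]
wrist_force: [0.2, 0.7, 1.1]
gripper_width: 0.181
gripper_force: 30.0
```

Gripped: width 0.181 is 16 mm, with 30 N. Lifting.

Emit:
{"api": "apply_moves", "payload": {"plan": [{"grip": 0, "offset": [0, 0, -1], "spin": 0}, {"grip": 0, "offset": [0, 0, -3], "spin": 0}, {"grip": 0, "offset": [0, 0, -6], "spin": 0}, {"grip": 0, "offset": [0, 0, -9], "spin": 0}, {"grip": 0, "offset": [0, 0, -9], "spin": 0}]}}

```text
time_s: 7.7
tcp_pos: [0.4692, -0.2957, 0.0993]
ee_rot: [[0.957, 0.289, 0.009], [0.289, -0.957, -0.004], [0.008, 0.006, -1.0]]
wrist_force: [1.2, -0.2, -1.3]
gripper_width: 0.181
gripper_force: 30.0
```

Emit:
{"api": "apply_moves", "payload": {"plan": [{"grip": 0, "offset": [0, 0, 0], "spin": 0}, {"grip": 0, "offset": [0, 0, 0], "spin": 0}]}}

```text
time_s: 7.9
tcp_pos: [0.4651, -0.2941, 0.0935]
ee_rot: [[0.958, 0.288, -0.002], [0.288, -0.958, 0.001], [-0.002, -0.002, -1.0]]
wrist_force: [0.2, 0.1, -0.6]
gripper_width: 0.184
gripper_force: 30.0
```

```bash
sed -i 's/(Q\[...,2\]>.01)&(Q\[...,2\]<.05)/(Q[...,2]>-.03)\&(Q[...,2]<.03)/' h.py; python3 - <<'E'
from h import *
blade('w5')
go(.5,-.05,.09,5)
E
```

```text
tcp [ 0.4651 -0.2941  0.0932] n 16118 x [0.0604 0.1316] y [-0.0213  0.0195] zmed 0.0017 slope x,y deg [-0.04  0.04] z at x=.107 0.0016
rect [96.2 -0.9] [42.1 72.4] 89.94
t 7.95 tcp [ 0.4651 -0.2941  0.0932] yaw 16.72 -> off [ 10.37 -22.37   0.33] spin 0.2046 dist 24.7
```

Blade is level (slope < 0.1°), with its underside 4.5 mm below the reported TCP z. Now moving to a viewing pose in front of the round tray.

```bash
python3 - <<'E'
from h import *
go(.45,.08,.19,6)
E
```

```text
t 7.95 tcp [ 0.4651 -0.2941  0.0932] yaw 16.72 -> off [  9.3  -36.28  -9.64] spin 0.1871 dist 38.7
```

Emit:
{"api": "apply_moves", "payload": {"plan": [{"grip": 0, "offset": [0.5, -2, -4], "spin": 0}, {"grip": 0, "offset": [2.5, -6, -6.5], "spin": 0.05}, {"grip": 0, "offset": [3.5, -10, -9], "spin": 0.1}, {"grip": 0, "offset": [4.5, -14, -9.6], "spin": 0.15}, {"grip": 0, "offset": [5.5, -18, -9.6], "spin": 0.187}]}}

```text
time_s: 8.45
tcp_pos: [0.4671, -0.1047, 0.1908]
ee_rot: [[0.995, 0.103, 0.001], [0.103, -0.995, 0.0], [0.001, -0.0, -1.0]]
wrist_force: [0.7, 1.1, -1.6]
gripper_width: 0.177
gripper_force: 30.0
```

```bash
python3 - <<'E'
from h import *
go(.45,.08,.19,6)
E
```

```text
t 8.45 tcp [ 0.4671 -0.1047  0.1908] yaw 5.91 -> off [  0.2  -18.55   0.08] spin -0.0016 dist 18.6
```

Emit:
{"api": "apply_moves", "payload": {"plan": [{"grip": 0, "offset": [0, -4, 0], "spin": 0}, {"grip": 0, "offset": [0, -9, 0], "spin": 0}, {"grip": 0, "offset": [0, -14, 0], "spin": 0}, {"grip": 0, "offset": [0, -17.5, 0], "spin": 0}, {"grip": 0, "offset": [0, -18.5, 0], "spin": 0}]}}

```text
time_s: 8.95
tcp_pos: [0.4467, 0.0803, 0.1894]
ee_rot: [[0.994, 0.109, -0.002], [0.109, -0.994, -0.001], [-0.002, 0.0, -1.0]]
wrist_force: [0.9, 0.2, -1.7]
gripper_width: 0.183
gripper_force: 30.0
```

Emit:
{"api": "apply_moves", "payload": {"plan": [{"grip": 0, "offset": [0, 0, 0], "spin": 0}, {"grip": 0, "offset": [0, 0, 0], "spin": 0}]}}

```text
time_s: 9.15
tcp_pos: [0.4471, 0.077, 0.1897]
ee_rot: [[0.995, 0.105, -0.002], [0.105, -0.995, -0.001], [-0.002, 0.001, -1.0]]
wrist_force: [0.5, 0.7, -0.9]
gripper_width: 0.181
gripper_force: 30.0
```

```bash
python3 - <<'E'
from h import *
c=cap('wrist','w6'); print(r.sense()['tcp_pos'])
P=pts(c); Z=P[...,2]; hsv=cv2.cvtColor(c['img'],cv2.COLOR_BGR2HSV)
near=(np.hypot(P[...,0]-.667,P[...,1]-.097)<.075)&(c['depth']>0)
m=near&(Z>.0345)&(Z<.0415); X=P[m]
h=cv2.convexHull((X[:,:2]*1000).astype(np.float32)); print('tray n',m.sum(),'circle',cv2.minEnclosingCircle(h),'ell',cv2.fitEllipse(h),'z',np.median(X[:,2]).round(4))
m=near&(Z>.024)&(Z<.0325); X=P[m]; print('stand n',m.sum(),cv2.minAreaRect((X[:,:2]*1000).astype(np.float32)))
near=(np.hypot(P[...,0]-.6,P[...,1]-.097)<.2)
cv2.imwrite('pics/w6s.png',c['img'])
E
```

```text
[0.44728264 0.07667853 0.18980521]Traceback (most recent call last):
  File "<stdin>", line 6, in <module>
cv2.error: OpenCV(4.12.0) /io/opencv/modules/imgproc/src/shapedescr.cpp:201: error: (-215:Assertion failed) count >= 0 && (depth == CV_32F || depth == CV_32S) in function 'minEnclosingCircle'
```

View pics/w6.png

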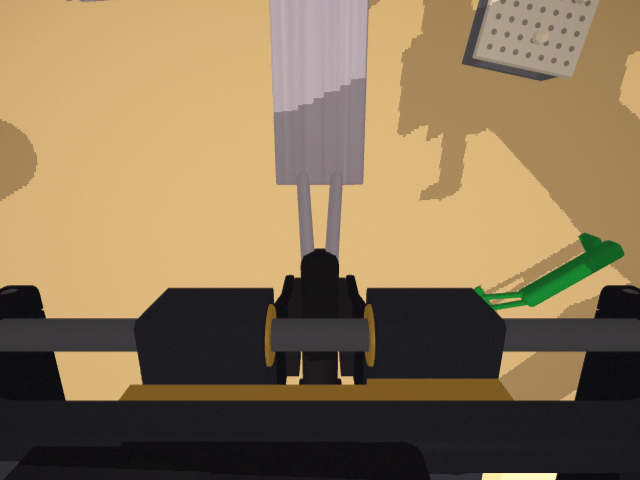

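```bash
python3 - <<'E'
from h import *
c=load('w6'); P=pts(c); 
for uv in [(320,10),(200,100),(100,10),(500,30),(320,150)]: print(uv,P[uv[1],uv[0]].round(3),c['depth'][uv[1],uv[0]])
E
```

```text
(320, 10) [0.574 0.091 0.188] 0.14975487
(200, 100) [ 0.543  0.201 -0.   ] 0.33555606
(100, 10) [0.609 0.29  0.   ] 0.31398934
(500, 30) [ 0.619 -0.05   0.037] 0.28576583
(320, 150) [0.517 0.085 0.187] 0.16649044
```

The wrist view has only the blade at (320,90) and the square tray at (535,35), because the round tray is out of frame. I'll refine the tray, stand and rack from the saved scene and top pictures instead.

```bash
python3 - <<'E'
from h import *
for f in('scene0','top0'):
    c=load(f); P=pts(c); Z=P[...,2]; ok=c['depth']>0
    S=cv2.cvtColor(c['img'],cv2.COLOR_BGR2HSV)[...,1]
    near=(np.hypot(P[...,0]-.667,P[...,1]-.097)<.08)&ok
    X=P[near&(Z>.0335)&(Z<.043)]
    h=cv2.convexHull((X[:,:2]*1000).astype(np.float32)); print(f,'tray',len(X),'circ',cv2.minEnclosingCircle(h),'z',np.median(X[:,2]).round(4))
    X=P[near&(Z>.018)]; rr=cv2.minAreaRect((X[:,:2]*1000).astype(np.float32)); print('  stand+tray',len(X),rr)
    near=(np.hypot(P[...,0]-.66,P[...,1]-.272)<.08)&ok
    X=P[near&(Z>.016)&(Z<.04)]; rc=cv2.minAreaRect((X[:,:2]*1000).astype(np.float32)); print('  rack',len(X),rc)
    # bars by local frame
    for yaw in (9,):
        a=np.radians(yaw); L=(X[:,:2]-[.6592,.2725])@np.array([[np.cos(a),-np.sin(a)],[np.sin(a),np.cos(a)]])
        for sgn in(-1,1):
            k=L[(sgn*L[:,1]>.026)&(sgn*L[:,1]<.045)]; fit=np.polyfit(k[:,0],k[:,1],1); print('   bar',sgn,len(k),'x',k[:,0].min().round(4),k[:,0].max().round(4),'ymean',k[:,1].mean().round(4),'yaw',(yaw+np.degrees(np.arctan(fit[0]))).round(2))
    # stand sides
    near=(np.hypot(P[...,0]-.667,P[...,1]-.097)<.075)&ok&(Z>.018)&(Z<.0335)
    X=P[near][:,:2]; a=np.radians(5); L=(X-[.667,.097])@np.array([[np.cos(a),-np.sin(a)],[np.sin(a),np.cos(a)]])
    for qx in(-1,1):
        for qy in(-1,1):
            k=L[(qx*L[:,0]>.02)&(qy*L[:,1]>.02)]; 
            if len(k)>5: print('   corner',qx,qy,len(k),'extreme x',np.percentile(qx*k[:,0],95).round(4),'y',np.percentile(qy*k[:,1],95).round(4))
E
```

```text
scene0 tray 1759 circ ((672.4055786132812, 100.35923767089844), 48.44443893432617) z 0.0385
  stand+tray 2093 ((670.4578857421875, 98.45014953613281), (90.81382751464844, 88.97280883789062), 6.197299003601074)
  rack 695 ((662.6295776367188, 274.1359558105469), (99.77024841308594, 78.06607818603516), 9.130176544189453)
   bar -1 335 x -0.0462 0.0529 ymean -0.0328 yaw 9.3
   bar 1 360 x -0.0463 0.0535 ymean 0.0349 yaw 9.28
   corner -1 -1 19 extreme x 0.0399 y 0.0362
   corner -1 1 57 extreme x 0.0405 y 0.0418
   corner 1 -1 59 extreme x 0.0493 y 0.0342
   corner 1 1 95 extreme x 0.0479 y 0.0429
top0 tray 782 circ ((671.298828125, 98.7569351196289), 52.20671463012695) z 0.0374
  stand+tray 987 ((667.9878540039062, 97.07810974121094), (89.94710540771484, 88.27583312988281), 5.7527384757995605)
  rack 277 ((659.5852661132812, 273.1659240722656), (99.62870025634766, 79.24301147460938), 8.792566299438477)
   bar -1 139 x -0.0491 0.0487 ymean -0.0342 yaw 9.24
   bar 1 138 x -0.0492 0.0504 ymean 0.0337 yaw 9.01
   corner -1 -1 31 extreme x 0.0432 y 0.0373
   corner -1 1 34 extreme x 0.0434 y 0.04
   corner 1 -1 22 extreme x 0.0447 y 0.0358
   corner 1 1 26 extreme x 0.0429 y 0.0416
```

```bash
python3 - <<'E'
from h import *
go(.453,.075,.0185,6)
E
```

```text
t 9.2 tcp [0.4473 0.0767 0.1898] yaw 5.95 -> off [ 0.58  0.22 17.13] spin -0.0008 dist 17.1
```

Emit:
{"api": "apply_moves", "payload": {"plan": [{"grip": 0, "offset": [0.4, 0.2, 3], "spin": 0}, {"grip": 0, "offset": [0.4, 0.2, 7], "spin": 0}, {"grip": 0, "offset": [0.4, 0.2, 11], "spin": 0}, {"grip": 0, "offset": [0.4, 0.2, 14], "spin": 0}, {"grip": 0, "offset": [0.4, 0.2, 16], "spin": 0}]}}

```text
time_s: 9.7
tcp_pos: [0.4506, 0.0739, 0.0281]
ee_rot: [[0.995, 0.102, -0.003], [0.102, -0.995, -0.002], [-0.004, 0.002, -1.0]]
wrist_force: [-0.1, 0.0, -1.8]
gripper_width: 0.176
gripper_force: 30.0
```

Emit:
{"api": "apply_moves", "payload": {"plan": [{"grip": 0, "offset": [0, 0, 0.5], "spin": 0}, {"grip": 0, "offset": [0, 0, 0.5], "spin": 0}, {"grip": 0, "offset": [0, 0, 0.5], "spin": 0}]}}

```text
time_s: 10.0
tcp_pos: [0.4527, 0.0761, 0.0263]
ee_rot: [[0.995, 0.104, 0.002], [0.104, -0.995, 0.001], [0.002, -0.001, -1.0]]
wrist_force: [-0.1, -0.5, -0.6]
gripper_width: 0.178
gripper_force: 30.0
```

```bash
python3 - <<'E'
from h import *
d=cap('scene','s7'); cap('wrist','w7')
go(.453,.075,.0185,6); go(.5626,.0866,.0185,6)
cv2.imwrite('pics/s7b.png',cv2.resize(d['img'][240:440,200:460],None,fx=3,fy=3))
E
```

```text
t 10.1 tcp [0.4527 0.0764 0.0266] yaw 6.01 -> off [0.01 0.14 0.81] spin 0.0002 dist 0.8
t 10.1 tcp [0.4527 0.0764 0.0266] yaw 6.01 -> off [11.03  0.14  0.84] spin 0.0002 dist 11.1
```

View pics/s7b.png

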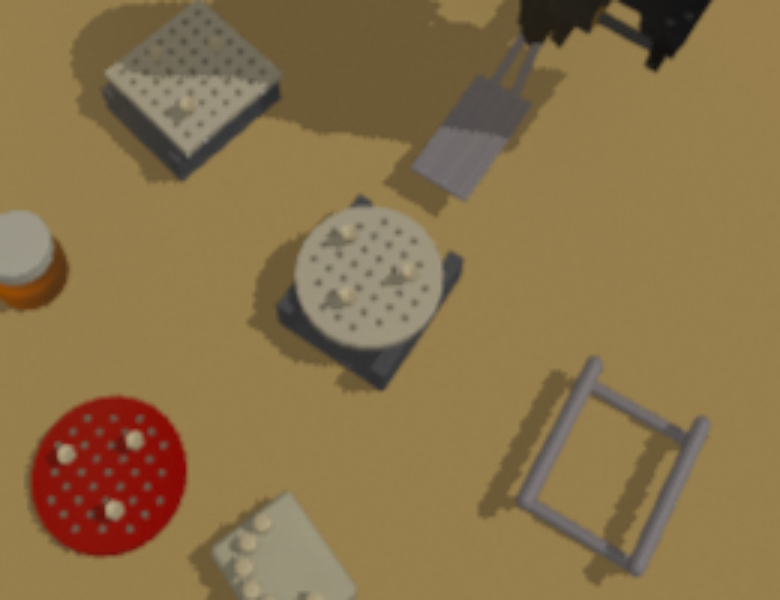

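The picture shows the blade at (470,140) pointing along the stand's rails; near stand corners are at (360,200) and (455,262). Quick numeric check of lateral alignment in this same view.

```bash
python3 - <<'E'
from h import *
c=load('s7'); P=pts(c)
a=np.radians(6); M=np.array([[np.cos(a),-np.sin(a)],[np.sin(a),np.cos(a)]]); o=np.array([.669,.0978])
Q=(P[...,:2]-o)@M; Z=P[...,2]; S=cv2.cvtColor(c['img'],cv2.COLOR_BGR2HSV)[...,1]
m=(Z>.015)&(Z<.035)&(abs(Q[...,1])<.03)&(Q[...,0]>-.15)&(Q[...,0]<-.06); q=Q[m]
print('blade',m.sum(),'z',np.median(Z[m]).round(4),cv2.minAreaRect((q*1000).astype(np.float32)))
m=(Z>.018)&(Z<.06)&(abs(Q[...,1])<.07)&(abs(Q[...,0])<.055); print('stand+tray',m.sum(),cv2.minAreaRect((Q[m]*1000).astype(np.float32)))
m=(Z>.034)&(Z<.043)&(abs(Q[...,1])<.07)&(abs(Q[...,0])<.055); q=Q[m]; print('tray mid',(np.percentile(q,1,0)+np.percentile(q,99,0))/2*1000)
E
```

```text
blade 717 z 0.0255 ((-113.75904846191406, 0.11887550354003906), (42.14393615722656, 72.55149841308594), 89.60557556152344)
stand+tray 2099 ((1.7086372375488281, 0.4236488342285156), (91.2107925415039, 90.05619812011719), 0.13723856210708618)
tray mid [1.65200169 0.92924341]
```

Blade and stand are aligned within 1 mm and 0.3°. Lowering 8 mm, then sliding in.

Emit:
{"api": "apply_moves", "payload": {"plan": [{"grip": 0, "offset": [0, 0, 0.4], "spin": 0}, {"grip": 0, "offset": [0, 0, 0.8], "spin": 0}, {"grip": 0, "offset": [0.5, 0, 0.8], "spin": 0}, {"grip": 0, "offset": [1.5, 0, 0.8], "spin": 0}, {"grip": 0, "offset": [2.5, 0, 0.8], "spin": 0}]}}

```text
time_s: 10.6
tcp_pos: [0.4779, 0.0791, 0.0175]
ee_rot: [[0.994, 0.106, 0.001], [0.106, -0.994, 0.0], [0.001, -0.0, -1.0]]
wrist_force: [0.1, -0.5, -1.8]
gripper_width: 0.178
gripper_force: 30.0
```

Emit:
{"api": "apply_moves", "payload": {"plan": [{"grip": 0, "offset": [1, 0, 0], "spin": 0}, {"grip": 0, "offset": [2, 0, 0], "spin": 0}, {"grip": 0, "offset": [3, 0, 0], "spin": 0}, {"grip": 0, "offset": [4, 0, 0], "spin": 0}, {"grip": 0, "offset": [5, 0, 0], "spin": 0}]}}

```text
time_s: 11.1
tcp_pos: [0.5271, 0.0841, 0.0172]
ee_rot: [[0.994, 0.105, -0.0], [0.105, -0.994, -0.0], [-0.0, 0.0, -1.0]]
wrist_force: [0.0, 0.3, -1.4]
gripper_width: 0.18
gripper_force: 30.0
```

```bash
python3 - <<'E'
from h import *
go(.5642,.0878,.0185,6); s=r.sense(); print(s['wrist_force'])
E
```

```text
t 11.1 tcp [0.5271 0.0841 0.0172] yaw 6.02 -> off [ 3.73  0.02 -0.13] spin 0.0004 dist 3.7
[ 0.03888087  0.3441089  -1.43784916]
```

Emit:
{"api": "apply_moves", "payload": {"plan": [{"grip": 0, "offset": [1, 0, -0.1], "spin": 0}, {"grip": 0, "offset": [2, 0, -0.1], "spin": 0}, {"grip": 0, "offset": [3, 0, -0.1], "spin": 0}, {"grip": 0, "offset": [3.7, 0, -0.1], "spin": 0}, {"grip": 0, "offset": [3.7, 0, -0.1], "spin": 0}]}}

```text
time_s: 11.6
tcp_pos: [0.5642, 0.0881, 0.0183]
ee_rot: [[0.994, 0.105, 0.001], [0.105, -0.994, 0.0], [0.001, -0.0, -1.0]]
wrist_force: [0.3, 0.6, -0.8]
gripper_width: 0.18
gripper_force: 30.0
```

Emit:
{"api": "apply_moves", "payload": {"plan": [{"grip": 0, "offset": [0, 0, -0.3], "spin": 0}, {"grip": 0, "offset": [0, 0, -0.6], "spin": 0}, {"grip": 0, "offset": [0, 0, -0.8], "spin": 0}, {"grip": 0, "offset": [0, 0, -1.0], "spin": 0}, {"grip": 0, "offset": [0, 0, -1.0], "spin": 0}]}}

```text
time_s: 12.1
tcp_pos: [0.5632, 0.088, 0.0289]
ee_rot: [[0.994, 0.105, 0.001], [0.105, -0.994, 0.0], [0.001, -0.0, -1.0]]
wrist_force: [-0.1, 0.3, -0.7]
gripper_width: 0.18
gripper_force: 30.0
```

```bash
python3 - <<'E'
from h import *
d=cap('scene','s8'); go(.5642,.0878,.0317,6); s=r.sense(); print(s['wrist_force'])
P=pts(d); a=np.radians(6); M=np.array([[np.cos(a),-np.sin(a)],[np.sin(a),np.cos(a)]]); Q=(P[...,:2]-[.669,.0978])@M; Z=P[...,2]
m=(Z>.034)&(Z<.043)&(abs(Q[...,1])<.07)&(abs(Q[...,0])<.055); q=Q[m]; print('tray mid',(np.percentile(q,1,0)+np.percentile(q,99,0))/2*1000,np.median(Z[m]))
E
```

```text
t 12.15 tcp [0.5631 0.088  0.0287] yaw 6.03 -> off [ 0.1   0.03 -0.3 ] spin 0.0006 dist 0.3
[-0.22506247  0.06054821 -1.60224195]
tray mid [1.07247144 1.0584119 ] 0.03844633163024671
```

Tray undisturbed. Slow rise through contact.

Emit:
{"api": "apply_moves", "payload": {"plan": [{"grip": 0, "offset": [0, 0, -0.15], "spin": 0}, {"grip": 0, "offset": [0, 0, -0.25], "spin": 0}, {"grip": 0, "offset": [0, 0, -0.35], "spin": 0}, {"grip": 0, "offset": [0, 0, -0.45], "spin": 0}, {"grip": 0, "offset": [0, 0, -0.6], "spin": 0}]}}

```text
time_s: 12.65
tcp_pos: [0.5627, 0.0878, 0.0342]
ee_rot: [[0.994, 0.105, -0.001], [0.105, -0.994, -0.0], [-0.001, 0.0, -1.0]]
wrist_force: [0.3, -0.6, -1.7]
gripper_width: 0.175
gripper_force: 30.0
```

Emit:
{"api": "apply_moves", "payload": {"plan": [{"grip": 0, "offset": [0, 0, -0.2], "spin": 0}, {"grip": 0, "offset": [0, 0, -0.5], "spin": 0}, {"grip": 0, "offset": [0, 0, -0.8], "spin": 0}, {"grip": 0, "offset": [0, 0, -1.1], "spin": 0}, {"grip": 0, "offset": [0, 0, -1.3], "spin": 0}]}}

```text
time_s: 13.15
tcp_pos: [0.5633, 0.088, 0.0478]
ee_rot: [[0.994, 0.105, 0.001], [0.105, -0.994, 0.0], [0.001, -0.0, -1.0]]
wrist_force: [-0.8, -0.1, -1.9]
gripper_width: 0.177
gripper_force: 30.0
```

```bash
cat >> h.py <<'E'
def tray(f,cx,cy):
    d=cap('scene',f); P=pts(d); Z=P[...,2]; S=cv2.cvtColor(d['img'],cv2.COLOR_BGR2HSV)
    m=(np.hypot(P[...,0]-cx,P[...,1]-cy)<.065)&(Z>.034)&(d['depth']>0)&(S[...,1]<75)&(S[...,2]>90)
    z0=np.median(Z[m]); m&=abs(Z-z0)<.006; q=P[m]
    co=np.linalg.lstsq(np.c_[q[:,:2],np.ones(len(q))],q[:,2],rcond=None)[0]
    mid=(np.percentile(q[:,:2],1,0)+np.percentile(q[:,:2],99,0))/2
    print('tray n',len(q),'mid',mid.round(4),'top z',z0.round(4),'slopes deg',np.degrees(co[:2]).round(2)); return mid
E
python3 - <<'E'
from h import *
m=tray('s9',.669,.098); go(.56,.09,.1,6); s=r.sense(); R=np.array(s['ee_rot']); print(s['wrist_force'],s['gripper_force'],'tray in tool mm',((np.r_[m,0]-s['tcp_pos'])@R*1000)[:2])
E
```

```text
tray n 1747 mid [0.6706 0.0998] top z 0.0548 slopes deg [-0.44 -0.16]
t 13.2 tcp [0.5634 0.088  0.0481] yaw 6.03 -> off [-0.32 -0.23 -5.19] spin 0.0006 dist 5.2
[-0.41806153  0.90758832 -2.00743214] 29.991653440520167 tray in tool mm [107.73617361  -0.42874695]
```

Tray rides at 107.7 mm on the blade and is level. Lifting on, then gently across.

Emit:
{"api": "apply_moves", "payload": {"plan": [{"grip": 0, "offset": [0, 0, -0.6], "spin": 0}, {"grip": 0, "offset": [0, 0, -1.4], "spin": 0}, {"grip": 0, "offset": [0, 0, -2.4], "spin": 0}, {"grip": 0, "offset": [0, 0, -3.2], "spin": 0}, {"grip": 0, "offset": [0, 0, -3.6], "spin": 0}]}}

```text
time_s: 13.7
tcp_pos: [0.5638, 0.0882, 0.0849]
ee_rot: [[0.994, 0.105, 0.002], [0.105, -0.994, 0.001], [0.002, -0.001, -1.0]]
wrist_force: [-0.2, 0.5, -2.1]
gripper_width: 0.179
gripper_force: 30.0
```

```bash
python3 - <<'E'
from h import *
go(.556,.2567,.085,9.2)
E
```

```text
t 13.7 tcp [0.5638 0.0882 0.0849] yaw 6.04 -> off [  1.   -16.84   0.  ] spin -0.0552 dist 16.9
```

Emit:
{"api": "apply_moves", "payload": {"plan": [{"grip": 0, "offset": [0, -0.4, 0], "spin": 0}, {"grip": 0, "offset": [0, -1.2, 0], "spin": 0}, {"grip": 0, "offset": [0.1, -2.3, 0], "spin": -0.005}, {"grip": 0, "offset": [0.2, -3.6, 0], "spin": -0.01}, {"grip": 0, "offset": [0.3, -5, 0], "spin": -0.015}]}}

```text
time_s: 14.2
tcp_pos: [0.5607, 0.1393, 0.083]
ee_rot: [[0.993, 0.121, -0.0], [0.121, -0.993, -0.0], [-0.0, 0.0, -1.0]]
wrist_force: [0.1, 0.2, -3.2]
gripper_width: 0.184
gripper_force: 30.0
```

Emit:
{"api": "apply_moves", "payload": {"plan": [{"grip": 0, "offset": [0.1, -1.4, 0], "spin": -0.005}, {"grip": 0, "offset": [0.2, -2.8, 0], "spin": -0.01}, {"grip": 0, "offset": [0.3, -4.2, 0], "spin": -0.015}, {"grip": 0, "offset": [0.4, -5.6, 0], "spin": -0.02}, {"grip": 0, "offset": [0.4, -7, 0], "spin": -0.025}]}}

```text
time_s: 14.7
tcp_pos: [0.5564, 0.2092, 0.0833]
ee_rot: [[0.989, 0.145, 0.0], [0.145, -0.989, 0.0], [0.0, -0.0, -1.0]]
wrist_force: [-0.2, 0.2, -2.3]
gripper_width: 0.176
gripper_force: 30.0
```

Emit:
{"api": "apply_moves", "payload": {"plan": [{"grip": 0, "offset": [0.1, -1.4, 0], "spin": -0.005}, {"grip": 0, "offset": [0.1, -2.6, 0], "spin": -0.01}, {"grip": 0, "offset": [0.2, -3.6, 0], "spin": -0.013}, {"grip": 0, "offset": [0.2, -4.2, 0], "spin": -0.015}, {"grip": 0, "offset": [0.2, -4.4, 0], "spin": -0.015}]}}

```text
time_s: 15.2
tcp_pos: [0.5519, 0.2524, 0.0833]
ee_rot: [[0.987, 0.16, -0.0], [0.16, -0.987, -0.0], [-0.0, 0.0, -1.0]]
wrist_force: [-0.3, -0.2, -2.1]
gripper_width: 0.181
gripper_force: 30.0
```

```bash
python3 - <<'E'
from h import *
m=tray('s10',.662,.274); go(.556,.2567,.085,9.2); s=r.sense(); R=np.array(s['ee_rot']); print('tray in tool mm',((np.r_[m,0]-s['tcp_pos'])@R*1000)[:2])
E
```

```text
tray n 2421 mid [0.6578 0.2693] top z 0.0896 slopes deg [-0.48 -0.27]
t 15.25 tcp [0.5519 0.2522 0.0833] yaw 9.2 -> off [ 0.47 -0.37 -0.17] spin 0.0 dist 0.6
tray in tool mm [107.21995241   0.13789777]
```

Emit:
{"api": "apply_moves", "payload": {"plan": [{"grip": 0, "offset": [0.3, -0.2, 0.5], "spin": 0}, {"grip": 0, "offset": [0.5, -0.4, 1.4], "spin": 0}, {"grip": 0, "offset": [0.5, -0.4, 2.4], "spin": 0}, {"grip": 0, "offset": [0.5, -0.4, 3.2], "spin": 0}, {"grip": 0, "offset": [0.5, -0.4, 3.6], "spin": 0}]}}

```text
time_s: 15.75
tcp_pos: [0.5555, 0.2557, 0.0456]
ee_rot: [[0.987, 0.159, -0.002], [0.159, -0.987, -0.002], [-0.003, 0.001, -1.0]]
wrist_force: [-0.5, 0.3, -2.6]
gripper_width: 0.177
gripper_force: 30.0
```

Emit:
{"api": "apply_moves", "payload": {"plan": [{"grip": 0, "offset": [0, 0, 0.2], "spin": 0}, {"grip": 0, "offset": [0, 0, 0.3], "spin": 0}]}}

```text
time_s: 15.95
tcp_pos: [0.5564, 0.2565, 0.0441]
ee_rot: [[0.987, 0.16, -0.0], [0.16, -0.987, -0.0], [-0.0, 0.0, -1.0]]
wrist_force: [0.7, 0.2, -3.2]
gripper_width: 0.18
gripper_force: 30.0
```

```bash
python3 - <<'E'
from h import *
m=tray('s11',.662,.274); go(.556,.2567,.0316,9.2)
d=load('s11'); P=pts(d); a=np.radians(9.2); Q=(P[...,:2]-[.6626,.2741])@np.array([[np.cos(a),-np.sin(a)],[np.sin(a),np.cos(a)]]); Z=P[...,2]
k=(Z>.016)&(Z<.035)&(abs(Q[...,0])<.06)&(abs(Q[...,1])<.06); print('rack in view',k.sum(),cv2.minAreaRect((Q[k]*1000).astype(np.float32)))
E
```

```text
tray n 2245 mid [0.6626 0.2732] top z 0.0508 slopes deg [-0.38 -0.01]
t 16.0 tcp [0.5564 0.2565 0.0442] yaw 9.18 -> off [-0.03 -0.02  1.26] spin -0.0004 dist 1.3
rack in view 254 ((0.0307159423828125, 0.15368270874023438), (98.77627563476562, 77.89415740966797), 0.14711154997348785)
```

Tray is centred over the rack within 1 mm. Slow set-down.

Emit:
{"api": "apply_moves", "payload": {"plan": [{"grip": 0, "offset": [0, 0, 0.3], "spin": 0}, {"grip": 0, "offset": [0, 0, 0.6], "spin": 0}, {"grip": 0, "offset": [0, 0, 0.8], "spin": 0}, {"grip": 0, "offset": [0, 0, 0.95], "spin": 0}, {"grip": 0, "offset": [0, 0, 1.05], "spin": 0}]}}

```text
time_s: 16.5
tcp_pos: [0.5563, 0.2565, 0.0337]
ee_rot: [[0.987, 0.16, -0.0], [0.16, -0.987, -0.0], [-0.0, 0.0, -1.0]]
wrist_force: [-0.6, -0.4, -2.0]
gripper_width: 0.182
gripper_force: 30.0
```

Emit:
{"api": "apply_moves", "payload": {"plan": [{"grip": 0, "offset": [0, 0, 0.1], "spin": 0}, {"grip": 0, "offset": [0, 0, 0.2], "spin": 0}, {"grip": 0, "offset": [0, 0, 0.3], "spin": 0}, {"grip": 0, "offset": [0, 0, 0.4], "spin": 0}, {"grip": 0, "offset": [0, 0, 0.5], "spin": 0}]}}

```text
time_s: 17.0
tcp_pos: [0.5565, 0.2566, 0.029]
ee_rot: [[0.987, 0.16, 0.0], [0.16, -0.987, 0.0], [0.0, -0.0, -1.0]]
wrist_force: [-0.5, 0.0, -1.1]
gripper_width: 0.181
gripper_force: 30.0
```

Emit:
{"api": "apply_moves", "payload": {"plan": [{"grip": 0, "offset": [0, 0, 0.2], "spin": 0}, {"grip": 0, "offset": [0, 0, 0.4], "spin": 0}, {"grip": 0, "offset": [0, 0, 0.6], "spin": 0}, {"grip": 0, "offset": [0, 0, 0.6], "spin": 0}]}}

```text
time_s: 17.4
tcp_pos: [0.5561, 0.2563, 0.0224]
ee_rot: [[0.987, 0.159, -0.001], [0.159, -0.987, -0.0], [-0.001, 0.0, -1.0]]
wrist_force: [-0.5, 0.2, -0.9]
gripper_width: 0.18
gripper_force: 30.0
```

```bash
python3 - <<'E'
from h import *
m=tray('s12',.662,.274); go(.556,.2567,.0215,9.2)
E
```

```text
tray n 2185 mid [0.663  0.2732] top z 0.0387 slopes deg [-0.05 -0.02]
t 17.45 tcp [0.5562 0.2564 0.0226] yaw 9.18 -> off [-0.02 -0.03  0.11] spin -0.0003 dist 0.1
```

Tray rests on the rack (top 38.7 mm, level). Drawing the spatula out straight.

Emit:
{"api": "apply_moves", "payload": {"plan": [{"grip": 0, "offset": [-0.8, 0, 0], "spin": 0}, {"grip": 0, "offset": [-2, 0, 0], "spin": 0}, {"grip": 0, "offset": [-3.5, 0, 0], "spin": 0}, {"grip": 0, "offset": [-5, 0, 0], "spin": 0}, {"grip": 0, "offset": [-6.5, 0, 0], "spin": 0}]}}

```text
time_s: 17.95
tcp_pos: [0.4911, 0.2459, 0.023]
ee_rot: [[0.987, 0.159, -0.0], [0.159, -0.987, 0.0], [0.0, -0.0, -1.0]]
wrist_force: [-0.0, 0.7, -1.4]
gripper_width: 0.181
gripper_force: 30.0
```

Emit:
{"api": "apply_moves", "payload": {"plan": [{"grip": 0, "offset": [-1.5, 0, 0], "spin": 0}, {"grip": 0, "offset": [-3.5, 0, 0], "spin": 0}, {"grip": 0, "offset": [-5.5, 0, 0], "spin": 0}, {"grip": 0, "offset": [-7, 0, 0], "spin": 0}, {"grip": 0, "offset": [-7, 0, 0], "spin": 0}]}}

```text
time_s: 18.45
tcp_pos: [0.4208, 0.2339, 0.0231]
ee_rot: [[0.987, 0.16, -0.001], [0.16, -0.987, -0.001], [-0.002, 0.001, -1.0]]
wrist_force: [-1.0, -0.8, -1.1]
gripper_width: 0.18
gripper_force: 30.0
```

```bash
python3 - <<'E'
from h import *
m=tray('s13',.662,.274); s=r.sense(); p=s['tcp_pos']; go(p[0],p[1],.005,9.2); print(s['wrist_force'])
E
```

```text
tray n 2178 mid [0.6634 0.2732] top z 0.0384 slopes deg [-0.08 -0.06]
t 18.5 tcp [0.4223 0.2349 0.0233] yaw 9.25 -> off [-0.    0.    1.83] spin 0.0008 dist 1.8
[ 0.13312575  0.2367492  -1.50962344]
```

Tray stayed put. Lower to the bench and release.

Emit:
{"api": "apply_moves", "payload": {"plan": [{"grip": 0, "offset": [0, 0, 0.5], "spin": 0}, {"grip": 0, "offset": [0, 0, 1.1], "spin": 0}, {"grip": 0, "offset": [0, 0, 1.5], "spin": 0}, {"grip": 0, "offset": [0, 0, 1.7], "spin": 0}, {"grip": 0, "offset": [0, 0, 1.8], "spin": 0}]}}

```text
time_s: 19.0
tcp_pos: [0.423, 0.2347, 0.0045]
ee_rot: [[0.987, 0.159, -0.001], [0.159, -0.987, -0.001], [-0.001, 0.001, -1.0]]
wrist_force: [-2.4, -0.7, 5.5]
gripper_width: 0.184
gripper_force: 30.0
```

Emit:
{"api": "apply_moves", "payload": {"plan": [{"grip": 0, "offset": [0, 0, 0], "spin": 0}, {"grip": 0.6, "offset": [0, 0, 0], "spin": 0}, {"grip": 0.6, "offset": [0, 0, 0], "spin": 0}, {"grip": 0.6, "offset": [0, 0, 0], "spin": 0}, {"grip": 0.6, "offset": [0, 0, 0], "spin": 0}]}}

```text
time_s: 19.5
tcp_pos: [0.4232, 0.2351, 0.005]
ee_rot: [[0.987, 0.16, 0.0], [0.16, -0.987, 0.0], [0.0, -0.0, -1.0]]
wrist_force: [0.1, -0.1, 0.8]
gripper_width: 0.455
gripper_force: 0.0
```

Emit:
{"api": "apply_moves", "payload": {"plan": [{"grip": 0.6, "offset": [0, 0, 0], "spin": 0}, {"grip": 0.6, "offset": [0, 0, 0], "spin": 0}]}}

```text
time_s: 19.7
tcp_pos: [0.4231, 0.235, 0.0049]
ee_rot: [[0.987, 0.16, 0.0], [0.16, -0.987, 0.0], [0.0, -0.0, -1.0]]
wrist_force: [0.2, -0.9, -0.8]
gripper_width: 0.575
gripper_force: 0.0
```

Emit:
{"api": "apply_moves", "payload": {"plan": [{"grip": 0.6, "offset": [0, 0, -1], "spin": 0}, {"grip": 0.6, "offset": [0, 0, -4], "spin": 0}, {"grip": 0.6, "offset": [0, 0, -8], "spin": 0}, {"grip": 0.6, "offset": [0, 0, -12], "spin": 0}, {"grip": 0.6, "offset": [0, 0, -15], "spin": 0}]}}

```text
time_s: 20.2
tcp_pos: [0.4236, 0.2354, 0.1584]
ee_rot: [[0.987, 0.16, 0.003], [0.16, -0.987, 0.003], [0.003, -0.002, -1.0]]
wrist_force: [0.6, -0.4, 0.2]
gripper_width: 0.597
gripper_force: 0.0
```

Emit:
{"api": "apply_moves", "payload": {"plan": [{"grip": 0.6, "offset": [0, 0, 0], "spin": 0}, {"grip": 0.6, "offset": [0, 0, 0], "spin": 0}, {"grip": 0.6, "offset": [0, 0, 0], "spin": 0}]}}

```text
time_s: 20.5
tcp_pos: [0.4223, 0.2343, 0.1541]
ee_rot: [[0.987, 0.159, -0.002], [0.159, -0.987, -0.001], [-0.002, 0.001, -1.0]]
wrist_force: [0.3, -0.6, -0.0]
gripper_width: 0.601
gripper_force: 0.0
```

```bash
python3 - <<'E'
from h import *
m=tray('s14',.662,.274); d=load('s14'); w=cap('wrist','w14'); P=pts(w)
print([(v,P[v,320].round(3).tolist()) for v in range(20,300,30)]); print(r.sense()['time_s'])
cv2.imwrite('pics/fin.png',np.hstack([cv2.resize(d['img'],(400,300)),cv2.resize(w['img'],(400,300))]))
E
```

```text
tray n 2181 mid [0.6634 0.2732] top z 0.0385 slopes deg [-0.13 -0.08]
[(20, [0.586, 0.261, -0.001]), (50, [0.564, 0.257, 0.0]), (80, [0.542, 0.254, 0.003]), (110, [0.518, 0.25, 0.003]), (140, [0.494, 0.246, 0.002]), (170, [0.469, 0.242, -0.0]), (200, [0.449, 0.239, 0.039]), (230, [0.424, 0.235, 0.038]), (260, [0.398, 0.231, 0.038]), (290, [0.37, 0.226, 0.038])]
20.6
```

View pics/fin.png

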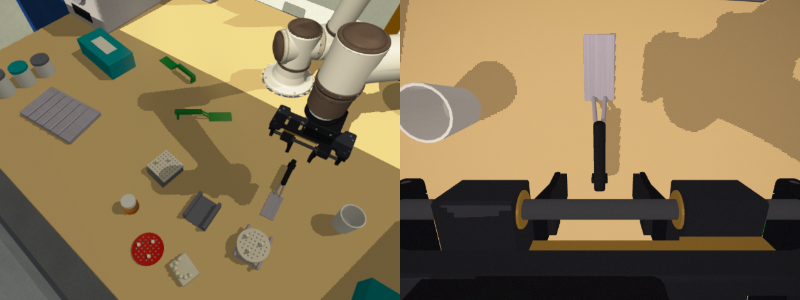

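The round tray sits on the rack at (254,247) and the spatula lies flat at (280,190), with the gripper clear of both. Handing in.

```bash
python3 -c "
from station import r
print(r.finish_job())"
```

```text
the job is handed in; nothing more can be done
None
```

I handed the job in at about 20.6 s of the 64 s: the last pictures show the round tray level on the rack, about 1 mm off centre, and the spatula flat on the bench clear of the gripper, with no pass/fail verdict returned.

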